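# Set the swivel drain hook against its sprung stop and hang the rinse cup

## Robot

A 6-joint arm with a two-finger parallel gripper is mounted at the origin on the work surface. World frame = base frame: x ahead of the robot, y to its left, z up, the work surface at z = 0. Lengths are in mm, angles in rad, forces in N, time in s.
With the tool pointing down it reaches from about 350 to 975 mm from the base axis. Payload 7.1 kg.
Tool frame: the origin (TCP) lies between the finger pads, 19 mm behind the fingertips; this is the grasp point; z points along the fingers, y is the line along which they close (so a half turn about z gives the same grasp; the last joint's range is limited). The gripper opens to 88 mm and grips with 3 to 60 N. Pads are 20 mm wide; open, the fingers measure 115 mm over their backs; the gripper's body (75 mm by 178 mm) begins 61 mm behind the grasp point.
Start: joints at [1.204, 0.423, 1.63, -0, 1.089, -0.019], TCP at [212.987, 587.573, 241.375] pointing down, gripper open.
Joint ranges: [-3, 3], [-0.9, 2.11], [0.09, 2.58], [-1.31, 4.45], [0.11, 2.69], [-2.54, 2.54]. Speed limits (rad/s): [2.39, 2.39, 3.01, 3.14, 3.14, 3.14].

## Interface

Orientations are given as a rotation vector (axis times angle).
In Python, from workcell import ctrl, cams gives the robot as it stands.
- The arm moves only by the tool move_arm, never from a script. Its argument "steps" is a list of rows, each a list of 3 entries, a list of its own where there are three numbers: the shift along the tool's x, y, z in units of 25 mm (1.0 is 25 mm), then the turn about the tool's z in units of 5 degrees (1.0 is 5 degrees), then the closure, from 0 (fully open) to 1 (shut). A call has 1 to 20 rows; each row shifts and turns the commanded pose from where the row before left it, along the tool's axes as they then stand; what a row does not reach is not made up. A row lasts 1/12 s, in which the tool goes at most 41.7 mm and 7.16 degrees, less where a joint would pass 70% of its speed; a pose out of reach is approached as far as the arm can. A call is refused whole if a number of a shift passes 1 or a number of a turn 1, either way. A call with a gripper value outside its range is refused whole. The fingers move at their own pace and stop on an object; the grip force is fixed at half the most. Time passes only in rows, so rows that do not move let the fingers close. It gives the time, the measured TCP pose, the force, the opening and the grip force at its end, in the units of the state.
- ctrl.get_obs(): the state, without advancing time (a new reading comes with each control period).
- cams.get_image(name): name is "side" or "top" or "wrist"; returns a dict with "image" (400x640x3 uint8, red, green, blue), "camera_matrix" (3x3 intrinsics, pixels), "xyz" and "rotation" of the camera in the world; the wrist camera has in their place "mount" (4x4, takes a point from camera to tool coordinates, whose origin is the TCP and whose axes are the flange's). Camera axes: x right, y down, z forward; pixel columns grow to the right and rows downward; lengths in mm; the calibration is good to about 2 mm. The wrist camera is an equidistant fisheye: a pixel r from the principal point sees the ray r / f radians off the axis. A picture is of the moment at which its call begins: read the wrist's pose just before it. There is no depth.
- ctrl.close_job(): hands the job in; it is judged then, once.
Trained networks look in the newest picture that a camera, given by its name, has taken for a name from the list of things; names that differ only in an ending like _2 or _b are one class to them, and where a whole thing is asked for, a point or a joint stands for the part that bears it (a point fixed in the world has none). Each returns a list of dicts, best first, with "p" (0 to 1); they miss things now and then, are a little off and sometimes report something else, mostly with a low value. They report only what shows in the picture. A call takes as long as a camera call.
- cams.boxes_of(camera, thing): "rect" ([centre column, centre row, width, height] in pixels, round what is visible of it).
- cams.cut_out(camera, thing): "pixels" (400x640 bool, what is visible of it) and "rect" ([centre column, centre row, width, height] in pixels, round what is visible of it).
The state is a dict: "t": time; "qpos": joint angles; "qvel": joint speeds; "joint_torque": joint torques, N m; "ee_pos": TCP position; "orientation": TCP orientation; "ft_force": force on the tool from outside, world axes, zero at the start; "moment": the same for the moment, N m; "width": finger opening in mm; "grasp_force": force on a finger pad.
Only numpy, scipy, OpenCV 4.12 (cv2) and the standard library are available. Lean on these libraries where they do the work, as an engineer would, in place of code of your own. Each camera call takes 0.05 s, during which the arm holds its last target. There are 200 camera calls.

## Task

Turn the stiff yellow swivel hook clockwise (seen from above) over the blue drip tray until its tail presses the red spring plunger with about 8 N, and leave it standing so, pressed on the plunger with 4 to 12 N and never with 20 N or more. Then hang the steel rinse cup by its bail on the hook, behind the upturned tip, setting it down gently, and leave it hanging still with the hook still pressed on its stop. Do not push the two bottles and the blue-lidded box about or tip them over.

Things in the scene. Friction and masses are not known exactly. Their poses are not given: they have to be found in the camera images.
- stand: Draining stand, fixed. White base plate 12 mm thick, x -70 to +160, y -55 to +55 mm; steel post, diameter 18 mm. Origin on the bench under the post's axis, which is the swivel axis; z up; x axis = the hook's nominal facing, over the middle of the blue drip tray (104 mm diameter, rim 24 mm above the bench, centre at x = 85 mm).
- hook_saddle (a point): Where to hang the bail: on the arm's flat top, 80 mm from the swivel axis; axes as the hook's. The arm is a level bar 10 mm wide, 12 mm high (top 170 mm above the bench), out to 112 mm from the axis. Hub radius 15 mm, top 10 mm above the arm's top. The arm can be pinched across its width from above, best 70 mm from the axis, TCP just below its top.
- hook: Swivel hook: yellow arm, black hub, black tail (8 mm wide, to 42 mm behind the axis). Origin on the swivel axis at the arm's top, 170 mm above the bench; x along the arm to the tip, z up. It starts 0.75 to 1.35 rad anticlockwise of the stand's x axis. Dry friction of 0.55 N m holds it where it is left: about 8 N sideways at 70 mm turns it; it holds itself against up to 18 N on the tail's stop.
- stop: Grey bracket on the post's back (origin and axes as the stand's). It carries a brass screw and a spring plunger with a red 12 mm ball head, met by the hook's tail 30 mm from the axis. The screw's setting differs every time and is not reported: first touch comes anywhere from about -0.29 to +0.29 rad of the hook's heading from the stand's x axis, found by feel.
- cup: Steel rinse cup, 54 mm diameter, 55 mm high, 100 to 180 g, standing on the bench. Origin at its underside's centre, z up. A rigid bail of 6 mm wire stands over it in its y-z plane: legs at y = -26.5 and +26.5 mm, level bar along y, 57 mm free height between rim and bar. On the bar's middle stands a blue square grip, 14 x 14 mm, 117 to 147 mm above the underside.
- cup_bar (a point): Middle of the bail's bar, on its axis, 115 mm above the cup's underside. Hung, the hook's arm runs along the cup's x axis (either way) under the bar, and this point lies 3 mm above the arm's top. Fingers closing on the grip along the cup's y axis clear the hook's tip; hold it with the fingertips just above the bar (TCP 138 mm above the cup's underside).
- amber_bottle: Amber glass bottle, 64 mm diameter, 140 mm high, bystander. Origin under its centre.
- blue_bottle: Clear jar with blue cap, 60 mm diameter, 120 mm high, bystander. Origin under its centre.
- bead_box: Clear box with a blue lid, 74 x 104 x 50 mm, bystander. Origin under its centre.
- hook_tip (a point): Top of the upturned tip at the arm's end: the tip fills 104 to 112 mm from the axis and rises 18 mm over the arm's top.
- stop_ref (a point): Fixed point on the bracket, 30 mm behind the swivel axis at the height of the plunger (158 mm); it does not show the setting. The plunger pushes back with 2 N at first touch and 3 N more per mm, on a 30 mm lever: 8 N on it adds about 3.4 N to the sideways push at 70 mm from the axis, and takes about 0.07 rad of turning after first touch.

How it is judged:
By the outcome, as a careful person would: the job done as asked, in the order asked, and still so for the second after the job is handed in, with the robot touching nothing.
It also fails if it takes over 70 s, if anything falls off the work surface, if the arm or the gripper's body presses on something with over 40 N, if the wrist force passes 120 N, or if a joint passes its speed limit or range.

## Working session

There is one attempt and no reset: what is moved stays moved. The work goes in short steps, Python scripts to look and compute and a tool call to move; the robot and the scene stay as the last step left them, time stands still between calls to the robot, and variables do not carry over. Pictures are saved under pics/ and viewed, at most 10 in all, crops included, and the job is handed in when it is done.

Besides the shell and the picture viewer there is one more tool, called as a command line: name --argument value ..., lists and objects as JSON in quotes. move_arm: Moves the arm, as the interface text tells. Its arguments: {"type":"object","properties":{"steps":{"type":"array"}},"required":["steps"]}

```bash
mkdir -p pics; ls; python3 - <<'E'
from workcell import ctrl, cams
import cv2, numpy as np
o=ctrl.get_obs(); print({k:np.round(v,3) for k,v in o.items()})
ims=[]
for c in("side","top"):
    d=cams.get_image(c); ims.append(d["image"]); print(c,d["camera_matrix"],d["xyz"],d["rotation"])
    for n in("stand","hook","stop","cup","cup_bar","hook_tip","hook_saddle","amber_bottle","blue_bottle","bead_box"):
        print(n,[(np.round(b["rect"]).tolist(),round(b["p"],2)) for b in cams.boxes_of(c,n)[:2]])
d=cams.get_image("wrist");print(d["camera_matrix"],d["mount"])
cv2.imwrite("pics/side.png",ims[0][...,::-1]);cv2.imwrite("pics/top.png",ims[1][...,::-1])
E
```

```text
pics
{'t': np.float64(0.0), 'qpos': array([ 1.204,  0.424,  1.631, -0.   ,  1.089, -0.019]), 'qvel': array([ 0.001,  0.001, -0.001,  0.001,  0.001, -0.002]), 'joint_torque': array([-1.0000e-03, -5.4462e+01, -2.7366e+01,  6.4000e-02,  2.3000e-02,
       -0.0000e+00]), 'ee_pos': array([212.809, 587.102, 240.604]), 'orientation': array([-5.430e-01, -3.094e+00,  2.000e-03]), 'ft_force': array([ 0.087,  0.965, -0.228]), 'moment': array([ 0.028, -0.047,  0.02 ]), 'grasp_force': np.float64(0.0), 'width': np.float64(88.068)}
side [[432.69098213   0.         320.46499732]
 [  0.         432.69098213 192.82395785]
 [  0.           0.           1.        ]] [ -92.96231909 -717.56018704  859.16071109] [-2.0966619   0.83182919 -0.43813405]
stand [([321.0, 238.0, 86.0, 93.0], 0.64)]
hook [([345.0, 210.0, 38.0, 33.0], 0.66)]
stop [([351.0, 208.0, 29.0, 18.0], 0.52), ([323.0, 241.0, 88.0, 92.0], 0.44)]
cup [([266.0, 193.0, 21.0, 41.0], 0.9)]
cup_bar [([268.0, 195.0, 17.0, 42.0], 0.65)]
hook_tip [([346.0, 209.0, 39.0, 33.0], 0.71), ([265.0, 193.0, 19.0, 43.0], 0.31)]
hook_saddle [([345.0, 209.0, 32.0
[... 629 characters left out ...]
, 201.0, 56.0, 18.0], 0.28)]
hook_tip [([373.0, 199.0, 52.0, 18.0], 0.65), ([270.0, 143.0, 25.0, 24.0], 0.55)]
hook_saddle [([372.0, 200.0, 54.0, 16.0], 0.53)]
amber_bottle [([270.0, 142.0, 25.0, 25.0], 0.91)]
blue_bottle [([443.0, 243.0, 28.0, 25.0], 0.92)]
bead_box [([215.0, 165.0, 37.0, 34.0], 0.61)]
[[309.70691629   0.         317.24748805]
 [  0.         309.70691629 199.99807927]
 [  0.           0.           1.        ]] [[-8.52322735e-04 -9.53594803e-01 -3.01091722e-01  8.30409497e+01]
 [ 9.99998609e-01 -1.24441406e-03  1.11044313e-03 -6.20782419e-02]
 [-1.43359557e-03 -3.01090356e-01  9.53594538e-01 -1.43083688e+02]
 [ 0.00000000e+00  0.00000000e+00  0.00000000e+00  1.00000000e+00]]
```

```bash
python3 - <<'E'
import cv2
t=cv2.imread("pics/top.png")[125:275,190:470];s=cv2.imread("pics/side.png")[140:340,230:430]
cv2.imwrite("pics/topc.png",cv2.resize(t,None,fx=2.85,fy=2.85,interpolation=cv2.INTER_CUBIC))
cv2.imwrite("pics/sidec.png",cv2.resize(s,None,fx=3,fy=3,interpolation=cv2.INTER_CUBIC))
E
```

```text
(no output)
```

View pics/topc.png

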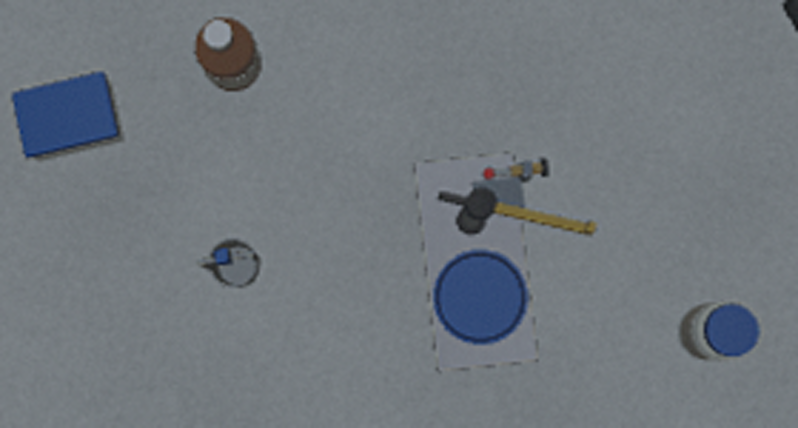

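View pics/sidec.png

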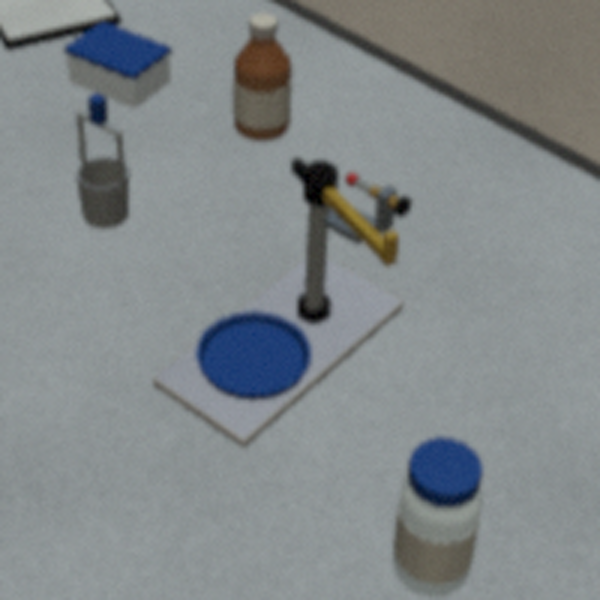

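```bash
cat > h.py <<'E'
import numpy as np, cv2
from scipy.spatial.transform import Rotation as R
from workcell import ctrl, cams
FIX={"side":([432.691,320.465,192.824],[-92.962,-717.560,859.161],[-2.0966619,.83182919,-.43813405]),
"top":([454.916,321.218,196.7175],[409.141,-22.308,1428.255],[-2.14201453,2.17157791,-.11743361])}
def hit(cam,u,v,z):
    (f,cx,cy),p,r=FIX[cam]; d=R.from_rotvec(r).apply([(u-cx)/f,(v-cy)/f,1]); p=np.array(p)
    return (p+d*(z-p[2])/d[2])
def tc(u,v,z): return hit("top",190+(u+.5)/2.85-.5,125+(v+.5)/2.85-.5,z)
def sc(u,v,z): return hit("side",230+(u+.5)/3-.5,140+(v+.5)/3-.5,z)
MW=np.array([[-8.52322735e-04,-9.53594803e-01,-3.01091722e-01,83.0409497],[9.99998609e-01,-1.24441406e-03,1.11044313e-03,-.0620782],[-1.43359557e-03,-3.01090356e-01,9.53594538e-01,-143.083688]])
KW=(309.7069,317.2475,199.9981)
def whit(o,u,v,z):
    f,cx,cy=KW; a=np.array([u-cx,v-cy]); r=np.hypot(*a); t=r/f
    d=np.append(np.sin(t)*a/max(r,1e-9),np.cos(t)); Rt=R.from_rotvec(o["orientation"])
    p=o["ee_pos"]+Rt.apply(MW[:,3]); d=Rt.apply(MW[:,:3]@d); return p+d*(z-p[2])/d[2]
def wproj(o,P):
    f,cx,cy=KW; Rt=R.from_rotvec(o["orientation"]); q=Rt.inv().apply(np.array(P,float)-o["ee_pos"])-MW[:,3]; q=MW[:,:3].T@q
    t=np.arctan2(np.hypot(q[0],q[1]),q[2]); s=q[:2]/np.hypot(q[0],q[1]); return np.array([cx,cy])+f*t*s
def yaw(o): x=R.from_rotvec(o["orientation"]).as_matrix(); return np.degrees(np.arctan2(x[1,0],x[0,0])),np.degrees(np.arctan2(x[1,1],x[0,1]))
def st(): 
    o=ctrl.get_obs(); print(round(float(o["t"]),2),np.round(o["ee_pos"],1),"yaw x,y",np.round(yaw(o),1),"F",np.round(o["ft_force"],1),"M",np.round(o["moment"],2),"w",np.round(o["width"],1),"q",np.round(o["qpos"],2)); return o
E
python3 - <<'E'
from h import *
np.set_printoptions(precision=1,suppress=True)
for n,a in dict(hub=(482,203,180),tip=(591,228,188),c1=(415,163,12),c2=(508,153,12),c3=(537,360,12),c4=(439,371,12),tray=(480,297,24),grip=(221,256,147),rim=(237,263,55)).items(): print(n,tc(*a))
for n,a in dict(hub=(320,172,180),tip=(391,236,188),grip=(97,98,147),base=(315,305,14),c3=(244,444,12),tray=(254,353,24),legL=(82,118,115),legR=(122,132,115)).items(): print("S",n,sc(*a))
for n,b,z in(("amber",(270,142),140),("bluecap",(447,241),120)): print(n,hit("top",*b,z))
st()
E
```

```text
hub [ 557.2 -116.3  180. ]
tip [ 530.6 -219.7  188. ]
c1 [622.7 -56.1  12. ]
c2 [ 632.3 -158.9   12. ]
c3 [ 405.  -184.6   12. ]
c4 [394.6 -78.2  12. ]
tray [ 473.5 -123.5   24. ]
grip [511.9 141.  147. ]
rim [511.6 135.7  55. ]
S hub [ 554.6 -120.6  180. ]
S tip [ 529.3 -224.2  188. ]
S grip [510.3 135.5 147. ]
S base [ 563.5 -114.8   14. ]
S c3 [ 401.8 -191.2   12. ]
S tray [ 471.9 -128.4   24. ]
S legL [505.1 156.1 115. ]
S legR [519.5 111.2 115. ]
amber [722.8 134.  140. ]
bluecap [ 431.1 -369.5  120. ]
1.15 [213.  587.6 241.4] yaw x,y [160.1  70.1] F [ 0.3  0.  -0.2] M [ 0. -0.  0.] w 87.7 q [ 1.2  0.4  1.6 -0.   1.1 -0. ]
```

move_arm --steps '[[[-0.88,-0.95,0],0,0],[[-0.88,-0.95,0],0,0],[[-0.88,-0.95,0],0,0],[[-0.88,-0.95,0],0,0],[[-0.88,-0.95,0],0,0],[[-0.88,-0.95,0],0,0],[[-0.88,-0.95,0],0,0],[[-0.88,-0.95,0],0,0],[[-0.88,-0.95,0],0,0],[[-0.88,-0.95,0],0,0],[[-0.88,-0.95,0],0,0],[[-0.88,-0.95,0],0,0],[[-0.88,-0.95,0],0,0],[[-0.88,-0.95,0],0,0],[[-0.88,-0.95,0],0,0],[[-0.88,-0.95,0],0,0],[[-0.88,-0.95,0],0,0],[[-0.88,-0.95,0],0,0],[[-0.88,-0.95,0],0,0],[[-0.88,-0.95,0],0,0]]'

```text
t: 2.82
ee_pos: [465.2, -10.6, 241.6]
orientation: [0.544, 3.094, 0.0]
ft_force: [1.5, 0.8, 0.7]
width: 87.6
grasp_force: 0.0
```

move_arm --steps '[[[-0.88,-0.95,0],0,0.5],[[-0.88,-0.95,0],0,0.5],[[-0.88,-0.95,0],0,0.5],[[-0.88,-0.95,0],0,0.5],[[-0.88,-0.95,0],0,0.5],[[-0.88,-0.95,0],0,0.5]]'

```text
t: 3.32
ee_pos: [540.7, -189.6, 241.5]
orientation: [0.544, 3.094, -0.0]
ft_force: [0.5, 0.8, -0.0]
width: 51.6
grasp_force: 0.0
```

move_arm --steps '[[[0,0,0],1,0.5],[[0,0,0],1,0.5],[[0,0,0],1,0.5],[[0,0,0],1,0.5],[[0,0,0],1,0.5],[[0,0,0],1,0.5],[[0,0,0],1,0.5],[[0,0,0],1,0.5],[[0,0,0],1,0.5],[[0,0,0],1,0.5],[[0,0,0],1,0.5],[[0,0,0],1,0.5],[[0,0,0],1,0.5],[[0,0,0],1,0.5],[[0,0,0],1,0.5],[[0,0,0],1,0.5],[[0,0,0],0.8,0.5],[[0,0,0],0,0.5]]'

```text
t: 4.82
ee_pos: [540.3, -187.9, 241.4]
orientation: [2.477, 1.933, 0.0]
ft_force: [-0.2, -0.0, 0.5]
width: 44.2
grasp_force: 0.0
```

```bash
python3 - <<'E'
from h import *
o=st(); im=cams.get_image("wrist")["image"]; st()
for P in ([556,-118,180],[530,-222,188],[539,-186,170]): print(wproj(o,P))
cv2.imwrite("pics/w1.png",im[...,::-1])
E
```

```text
4.82 [ 540.3 -187.9  241.4] yaw x,y [ 75.9 -14.1] F [-0.2 -0.   0.5] M [-0.02  0.07  0.03] w 44.2 q [-0.36  0.35  1.75  0.    1.05 -0.11]
4.87 [ 540.3 -187.9  241.4] yaw x,y [ 76.2 -13.8] F [ 0.9 -0.4  0.8] M [-0.05  0.07 -0.04] w 44.2 q [-0.36  0.35  1.75 -0.    1.05 -0.11]
[314.1631714 122.524855 ]
[314.7232133  273.44471528]
[314.63509104 217.71501356]
```

View pics/w1.png

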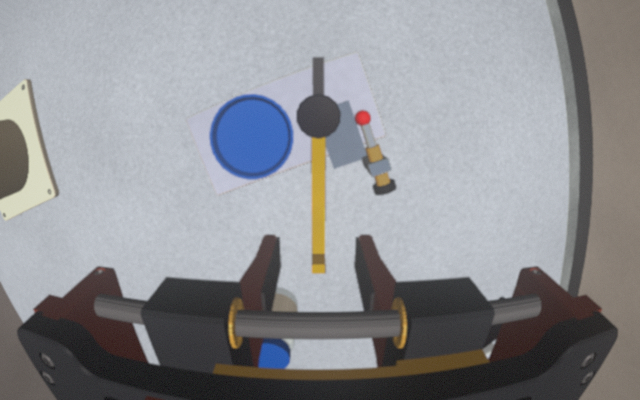

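```bash
python3 - <<'E'
from h import *
np.set_printoptions(precision=1,suppress=True)
o=ctrl.get_obs()
h=whit(o,318.5,116,180);t=whit(o,319,260,188);b=whit(o,362.5,118,158);tray=whit(o,252,136,24)
print(h,t,b,tray,np.linalg.norm((t-h)[:2]),np.degrees(np.arctan2(*(t-h)[1::-1])),np.degrees(np.arctan2(*(tray-h)[1::-1])),np.linalg.norm((tray-h)[:2]),np.linalg.norm((b-h)[:2]),np.degrees(np.arctan2(*(b-h)[1::-1])))
a=np.radians(yaw(o)[0]); e=R.from_rotvec(o["orientation"]).inv()
print("hub in tool",e.apply(h-o["ee_pos"]),"tip",e.apply(t-o["ee_pos"]))
E
```

```text
[ 559.5 -114.4  180. ] [ 535.9 -211.7  188. ] [ 590.3 -123.9  158. ] [ 477.7 -122.7   24. ] 100.16082808568018 -103.65072020362187 -174.23462438918276 82.22371049302231 32.23437034741072 -17.105266050006914
hub in tool [76.   1.  61.4] tip [-24.2   1.4  53.4]
```

move_arm --steps '[[[0.1,0.05,0.7],0,0.5],[[0,0,0.7],0,0.5],[[0,0,0.7],0,0.5],[[0,0,0.6],0,0.5],[[0,0,0.3],0,0.5],[[0,0,0],0,0.5],[[0,0,0],0,0.8],[[0,0,0],0,1],[[0,0,0],0,1],[[0,0,0],0,1],[[0,0,0],0,1],[[0,0,0],0,1]]'

```text
t: 5.87
ee_pos: [541.9, -185.7, 166.8]
orientation: [-2.474, -1.936, 0.0]
ft_force: [-2.4, 0.7, 3.2]
width: 9.7
grasp_force: 30.0
```

```bash
python3 - <<'E'
from h import *
o=st(); im=cams.get_image("wrist")["image"]; o=st(); cams.get_image("wrist"); st();print(o["grasp_force"])
np.set_printoptions(precision=1,suppress=True)
cv2.imwrite("pics/w2.png",im[...,::-1])
E
```

```text
5.87 [ 541.9 -185.7  166.8] yaw x,y [ 76.1 -13.9] F [-2.4  0.7  3.2] M [0.04 0.63 0.06] w 9.7 q [-0.35  0.44  1.8  -0.    0.9  -0.11]
5.92 [ 541.9 -185.7  166.8] yaw x,y [ 76.1 -13.9] F [-2.8  0.1  3.5] M [0.03 0.52 0.08] w 9.5 q [-0.35  0.44  1.8  -0.    0.9  -0.11]
5.97 [ 541.8 -185.7  166.8] yaw x,y [ 76.1 -13.9] F [-3.3  0.9  5.5] M [0.09 0.63 0.1 ] w 10.1 q [-0.35  0.44  1.8  -0.    0.9  -0.11]
30.0018909573555
```

View pics/w2.png

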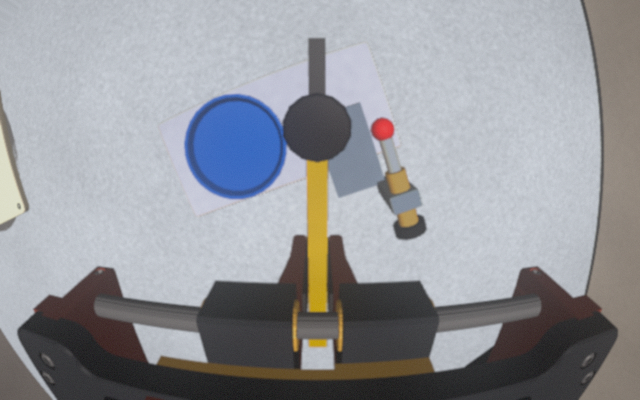

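```bash
python3 - <<'E'
from h import *
np.set_printoptions(precision=2,suppress=True)
o=ctrl.get_obs(); e=R.from_rotvec(o["orientation"]).inv()
h=whit(o,317,127,180); b=whit(o,382.3,129,158); ta=whit(o,317,40,170); tray=whit(o,236,147,24)
for p in(h,b,ta,tray): print(p,e.apply(p-o["ee_pos"]))
for hh in (h,h*0+[557,-117.5,0]):
  r=b-hh; d=np.hypot(*r[:2]); beta=np.degrees(np.arctan2(r[1],r[0]))
  print(d,beta,"contact heading",beta+180+np.degrees(np.arcsin(10/d)),"turn",256.1-(beta+180+np.degrees(np.arcsin(10/d))))
E
```

```text
[ 559.63 -113.99  180.  ] [ 73.92   0.01 -13.19]
[ 590.49 -123.75  158.  ] [71.87 32.32  8.79]
[569.06 -76.1  170.  ] [112.97   0.05  -3.2 ]
[ 478.3 -123.1   24. ] [ 45.54 -76.69 142.84]
32.368211056304126 -17.53711191613606 contact heading 180.45855653209057 turn 75.64144346790945
34.071065278293865 -10.564099505781597 contact heading 186.5037634747709 turn 69.59623652522913
```

move_arm --steps '[[[0.003,-0.126,0],0.5,1],[[0.003,-0.126,0],0.5,1],[[0.003,-0.126,0],0.5,1],[[0.003,-0.126,0],0.5,1],[[0.003,-0.126,0],0.5,1],[[0.003,-0.126,0],0.5,1],[[0.003,-0.126,0],0.5,1],[[0.003,-0.126,0],0.5,1],[[0.003,-0.126,0],0.5,1],[[0.003,-0.126,0],0.5,1],[[0.003,-0.126,0],0.5,1],[[0.003,-0.126,0],0.5,1],[[0.003,-0.126,0],0.5,1],[[0.003,-0.126,0],0.5,1],[[0.003,-0.126,0],0.5,1],[[0.003,-0.126,0],0.5,1],[[0.003,-0.126,0],0.5,1],[[0.003,-0.126,0],0.5,1]]'

```text
t: 7.47
ee_pos: [497.3, -153.7, 166.8]
orientation: [3.025, 0.84, -0.001]
ft_force: [-3.9, -5.0, 4.2]
width: 9.9
grasp_force: 30.2
```

```bash
cat >> h.py <<'E'
def feel(n=6):
    F=[];M=[]
    for i in range(n):
        o=ctrl.get_obs(); e=R.from_rotvec(o["orientation"]).inv(); F.append(e.apply(o["ft_force"])); M.append(e.apply(o["moment"])); im=cams.get_image("wrist")["image"]
    o=ctrl.get_obs(); print(round(float(o["t"]),2),np.round(o["ee_pos"],2),"yaw",round(yaw(o)[0],2),"Ftool",np.round(np.mean(F,0),2),"sd",np.round(np.std(F,0),2),"M",np.round(np.mean(M,0),3),round(float(o["grasp_force"]),1)); return o,im
E
python3 - <<'E'
from h import *
o,im=feel(); cv2.imwrite("pics/w3.png",im[...,::-1])
E
```

```text
7.77 [ 496.92 -153.14  166.73] yaw 31.13 Ftool [-5.64 -0.51 -6.17] sd [0.52 1.37 0.92] M [ 0.135 -1.038 -0.381] 30.1
```

View pics/w3.png

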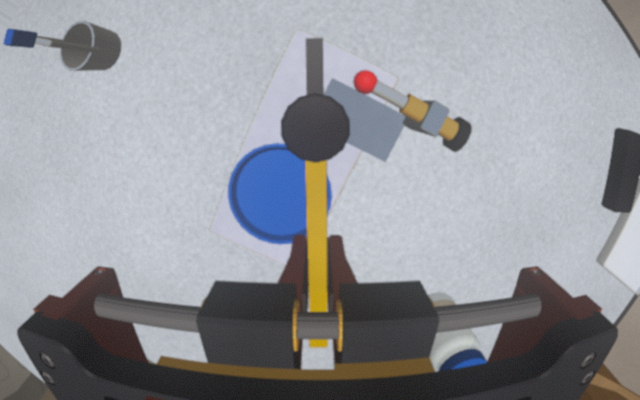

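move_arm --steps '[[[0,-0.126,0],0.5,1],[[0,-0.126,0],0.5,1],[[0,-0.126,0],0.5,1],[[0,-0.126,0],0.5,1],[[0,-0.126,0],0.5,1],[[0,-0.126,0],0.5,1]]'

```text
t: 8.27
ee_pos: [489.2, -136.3, 166.8]
orientation: [3.11, 0.438, -0.002]
ft_force: [-4.2, -3.8, 6.3]
width: 9.8
grasp_force: 30.2
```

```bash
cat >> h.py <<'E'
from scipy import ndimage
def look(n=4):
    C=[];T=[]
    for i in range(n):
        o=ctrl.get_obs(); e=R.from_rotvec(o["orientation"]).inv(); F=e.apply(o["ft_force"]); M=e.apply(o["moment"]); T.append([M[2]-.0725*F[1],F[0],F[1],F[2],M[2],yaw(o)[0],*o["ee_pos"]])
        im=cams.get_image("wrist")["image"]; f=im.astype(int); m=(f[...,0]>140)&(f[...,1]<90)&(f[...,2]<90)
        l,k=ndimage.label(m)
        if k:
            s=ndimage.sum(m,l,range(1,k+1)); j=int(np.argmax(s))+1; c=ndimage.center_of_mass(m,l,j); a=s[j-1]
            dark=[]
            w=whit(o,c[1],c[0],158); wt=e.apply(w-o["ee_pos"]); C.append([c[1],c[0],a,w[0],w[1],wt[0],wt[1]])
    t=np.mean(T,0); print(round(float(o["t"]),2),"T %.3f sd %.3f F %.1f %.1f %.1f Mz %.3f yaw %.2f"%(t[0],np.std(np.array(T)[:,0]),*t[1:6]),"ee",np.round(t[6:],2),"ball px",np.round(np.mean(C,0)[:3],2),"world",np.round(np.mean(C,0)[3:5],2),"tool",np.round(np.mean(C,0)[5:],2)); return o,im
E
python3 - <<'E'
from h import *
o,im=look(); cv2.imwrite("pics/w4.png",im[...,::-1])
E
```

```text
8.42 T -0.386 sd 0.134 F -4.8 0.5 -6.8 Mz -0.350 yaw 16.02 ee [ 489.06 -135.86  166.74] ball px [350.94  69.71 355.5 ] world [ 590.42 -123.78] tool [100.78  16.36]
```

move_arm --steps '[[[0,-0.1,0],0.4,1],[[0,-0.1,0],0.4,1],[[0,-0.1,0],0.4,1],[[0,-0.1,0],0.4,1]]'

```text
t: 8.8
ee_pos: [486.9, -126.4, 166.7]
orientation: [3.133, 0.22, -0.002]
ft_force: [-5.5, -2.3, 6.2]
width: 10.1
grasp_force: 30.2
```

```bash
python3 - <<'E'
from h import *
o,im=look(); cv2.imwrite("pics/w4.png",cv2.resize(im[10:200,220:440,::-1],None,fx=3,fy=3,interpolation=cv2.INTER_CUBIC))
E
```

```text
8.95 T -0.409 sd 0.093 F -5.5 0.2 -6.7 Mz -0.393 yaw 8.04 ee [ 486.78 -126.06  166.73] ball px [342.52  65.06 358.5 ] world [ 590.46 -123.82] tool [102.98  12.29]
```

View pics/w4.png

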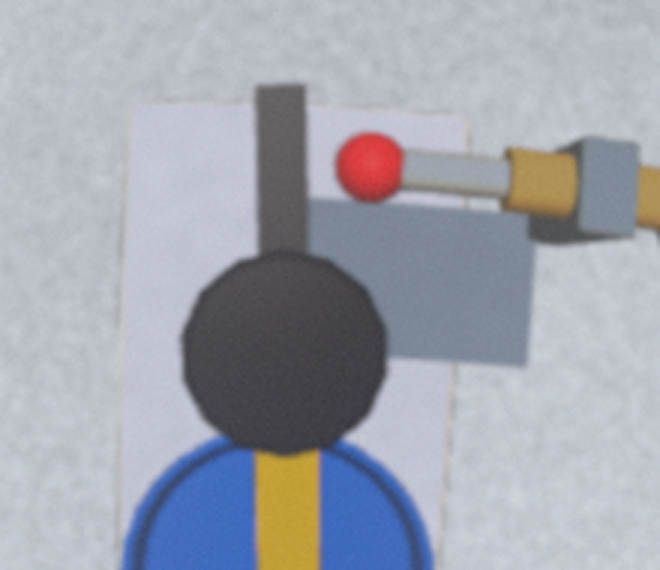

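move_arm --steps '[[[0,-0.05,0],0.2,1],[[0,-0.05,0],0.2,1],[[0,-0.05,0],0.2,1]]'

```text
t: 9.25
ee_pos: [486.3, -122.7, 166.7]
orientation: [3.138, 0.14, -0.002]
ft_force: [-5.7, -1.7, 6.6]
width: 10.0
grasp_force: 30.2
```

```bash
python3 - <<'E'
from h import *
o,im=look(4)
E
```

```text
9.4 T -0.490 sd 0.033 F -5.3 0.9 -7.0 Mz -0.424 yaw 5.10 ee [ 486.29 -122.47  166.73] ball px [338.96  63.7  356.75] world [ 590.43 -123.8 ] tool [103.63  10.58]
```

move_arm --steps '[[[0,-0.05,0],0.2,1],[[0,-0.05,0],0.2,1]]'

```text
t: 9.62
ee_pos: [486.1, -120.1, 166.7]
orientation: [3.14, 0.085, -0.002]
ft_force: [-5.9, -1.1, 7.0]
width: 10.0
grasp_force: 30.2
```

```bash
python3 - <<'E'
from h import *
o,im=look(4)
E
```

```text
9.77 T -0.474 sd 0.041 F -5.6 0.4 -7.4 Mz -0.445 yaw 3.10 ee [ 486.05 -119.96  166.72] ball px [336.66  62.81 356.25] world [ 590.44 -123.79] tool [104.05   9.47]
```

move_arm --steps '[[[0,-0.05,0],0.2,1],[[0,-0.05,0],0.2,1]]'

```text
t: 9.98
ee_pos: [485.9, -117.6, 166.7]
orientation: [3.141, 0.03, -0.003]
ft_force: [-5.3, -2.1, 7.9]
width: 10.0
grasp_force: 30.2
```

```bash
python3 - <<'E'
from h import *
o,im=look(4)
E
```

```text
10.13 T -0.482 sd 0.060 F -5.5 0.9 -7.7 Mz -0.417 yaw 1.10 ee [ 485.89 -117.42  166.71] ball px [334.45  62.1  361.25] world [ 590.4  -123.83] tool [104.38   8.41]
```

move_arm --steps '[[[0,-0.05,0],0.2,1],[[0,0,0],0,1]]'

```text
t: 10.35
ee_pos: [485.8, -116.1, 166.7]
orientation: [3.141, 0.003, -0.003]
ft_force: [-5.8, -0.4, 7.2]
width: 9.3
grasp_force: 30.2
```

```bash
python3 - <<'E'
from h import *
o,im=look(4)
E
```

```text
10.5 T -0.466 sd 0.022 F -5.6 0.3 -7.4 Mz -0.445 yaw 0.13 ee [ 485.85 -116.13  166.72] ball px [333.33  61.71 361.  ] world [ 590.43 -123.77] tool [104.57   7.87]
```

move_arm --steps '[[[0,-0.05,0],0.2,1],[[0,-0.025,0],0.1,1],[[0,0,0],0,1]]'

```text
t: 10.8
ee_pos: [485.9, -114.4, 166.7]
orientation: [3.141, -0.038, -0.003]
ft_force: [-6.0, -1.1, 7.7]
width: 9.8
grasp_force: 30.2
```

```bash
python3 - <<'E'
from h import *
o,im=look(4)
E
```

```text
10.95 T -0.511 sd 0.019 F -5.8 1.2 -7.5 Mz -0.422 yaw -1.36 ee [ 485.86 -114.35  166.73] ball px [331.52  61.19 363.25] world [ 590.46 -123.84] tool [104.82   7.  ]
```

move_arm --steps '[[[0,-0.05,0],0.2,1],[[0,-0.025,0],0.1,1],[[0,0,0],0,1]]'

```text
t: 11.25
ee_pos: [485.9, -112.6, 166.7]
orientation: [3.14, -0.079, -0.003]
ft_force: [-5.4, -2.0, 8.6]
width: 9.9
grasp_force: 30.3
```

```bash
python3 - <<'E'
from h import *
o,im=look(4); cv2.imwrite("pics/w5.png",cv2.resize(im[10:200,220:440,::-1],None,fx=3,fy=3,interpolation=cv2.INTER_CUBIC))
E
```

```text
11.4 T -0.646 sd 0.029 F -5.6 2.5 -8.1 Mz -0.468 yaw -2.85 ee [ 485.88 -112.58  166.72] ball px [330.79  60.62 355.25] world [ 590.49 -124.46] tool [105.09   6.65]
```

View pics/w5.png

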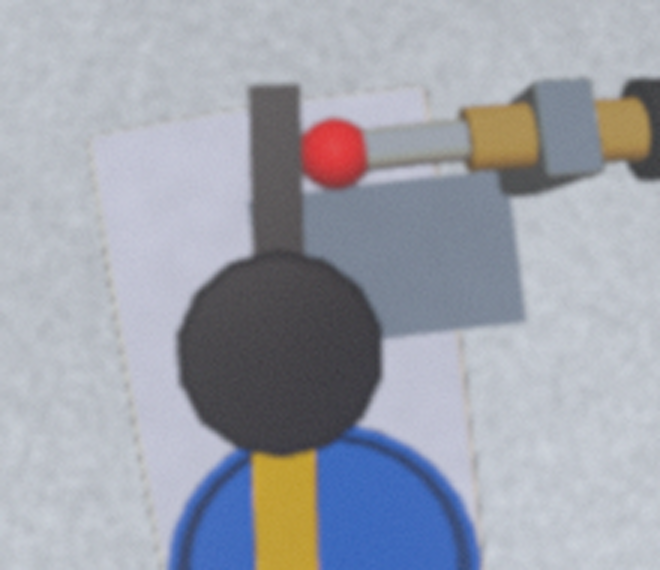

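move_arm --steps '[[[0,-0.05,0],0.2,1],[[0,-0.025,0],0.1,1],[[0,0,0],0,1]]'

```text
t: 11.7
ee_pos: [485.9, -110.8, 166.7]
orientation: [3.138, -0.12, -0.003]
ft_force: [-5.9, -1.9, 7.5]
width: 9.7
grasp_force: 30.3
```

```bash
python3 - <<'E'
from h import *
o,im=look(4)
E
```

```text
11.85 T -0.695 sd 0.044 F -5.7 2.7 -7.5 Mz -0.497 yaw -4.35 ee [ 485.95 -110.78  166.71] ball px [329.92  59.96 355.75] world [ 590.58 -125.  ] tool [105.42   6.24]
```

move_arm --steps '[[[0,-0.05,0],0.2,1],[[0,-0.05,0],0.2,1],[[0,0,0],0,1]]'

```text
t: 12.15
ee_pos: [486.1, -108.3, 166.7]
orientation: [3.136, -0.175, -0.003]
ft_force: [-5.4, -2.0, 7.8]
width: 9.8
grasp_force: 30.3
```

```bash
python3 - <<'E'
from h import *
o,im=look(5)
E
```

```text
12.35 T -0.702 sd 0.023 F -5.5 2.9 -8.1 Mz -0.490 yaw -6.35 ee [ 486.12 -108.33  166.7 ] ball px [329.1   59.15 349.  ] world [ 590.62 -125.85] tool [105.82   5.84]
```

move_arm --steps '[[[0,0,0],0,0.8],[[0,0,0],0,0.7],[[0,0,0],0,0.6],[[0,0,0],0,0.6],[[0,0,0],0,0.6]]'

```text
t: 12.82
ee_pos: [487.2, -107.9, 166.3]
orientation: [-3.137, 0.176, -0.0]
ft_force: [-0.8, 0.5, 0.9]
width: 34.5
grasp_force: 0.0
```

```bash
python3 - <<'E'
from h import *
o,im=look(4); np.set_printoptions(precision=2,suppress=True)
cv2.imwrite("pics/w6.png",im[...,::-1])
f=cv2.cvtColor(im,cv2.COLOR_RGB2HSV); y=(f[...,0]>18)&(f[...,0]<32)&(f[...,1]>130)&(f[...,2]>100)
P=[]
for r in range(170,345,5):
    c=np.where(y[r,290:350])[0]
    if len(c)>8: P.append([r,290+c.mean(),len(c)])
P=np.array(P); print(P[::4])
W=np.array([whit(o,p[1],p[0],170) for p in P]); d=np.polyfit(W[:,0],W[:,1],1); print("arm slope deg",np.degrees(np.arctan(d[0])),W[0],W[-1])
h=whit(o,220+(280/3),10+352/3,180); print("hub",h)
E
```

```text
12.97 T 0.038 sd 0.033 F -0.2 -0.4 -0.5 Mz 0.012 yaw -6.43 ee [ 487.18 -107.92  166.31] ball px [329.81  61.27 354.25] world [ 590.56 -125.77] tool [104.73   6.17]
[[170.  315.   19. ]
 [190.  316.   19. ]
 [210.  316.   19. ]
 [230.  317.   19. ]
 [250.  317.5  18. ]
 [270.  318.   17. ]
 [290.  319.   17. ]
 [310.  319.5  16. ]]
arm slope deg -4.811551692884551 [ 540.41 -112.98  170.  ] [ 438.38 -104.1   170.  ]
hub [ 560.68 -114.67  180.  ]
```

View pics/w6.png

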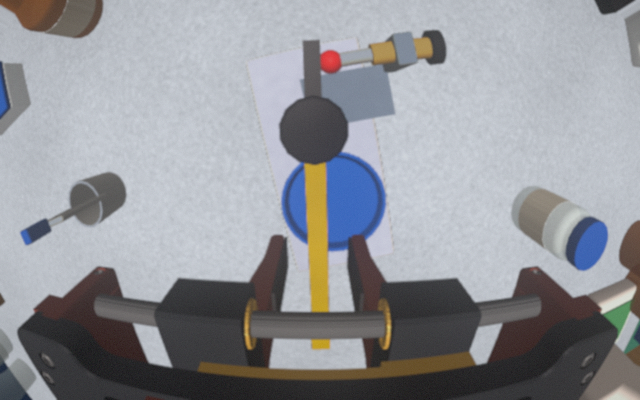

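move_arm --steps '[[[0,0,-0.5],0,0.6],[[0,0,-0.8],0,0.6],[[0,0,-0.8],0,0.6],[[0,0,-0.9],0,0.6],[[0,0,0],-1,0.4],[[0,0,0],-1,0.4],[[0,0,0],-1,0.4],[[0,0,0],-1,0.4],[[0,0,0],-0.84,0.4]]'

```text
t: 13.77
ee_pos: [487.1, -107.9, 241.4]
orientation: [3.103, 0.492, 0.0]
ft_force: [-0.7, 0.8, -0.0]
width: 52.4
grasp_force: 0.0
```

move_arm --steps '[[[0.39,-0.9,0],0,0.4],[[0.39,-0.9,0],0,0.4],[[0.39,-0.9,0],0,0.4],[[0.39,-0.9,0],0,0.4],[[0.39,-0.9,0],0,0.4],[[0.39,-0.9,0],0,0.4],[[0.39,-0.9,0],0,0.4],[[0.39,-0.9,0],0,0.4],[[0.39,-0.9,0],0,0.4],[[0.39,-0.9,0],0,0.4],[[0,0,0],0,0.4]]'

```text
t: 14.68
ee_pos: [511.8, 139.3, 241.5]
orientation: [-3.102, -0.489, -0.002]
ft_force: [-0.6, 0.1, 0.2]
width: 52.6
grasp_force: 0.0
```

```bash
python3 - <<'E'
from h import *
o=st(); im=cams.get_image("wrist")["image"]; st()
cv2.imwrite("pics/w7.png",cv2.resize(im[100:300,190:450,::-1],None,fx=3,fy=3,interpolation=cv2.INTER_CUBIC))
E
```

```text
14.68 [511.8 139.3 241.5] yaw x,y [ 17.9 -72.1] F [-0.6  0.1  0.2] M [-0.03  0.14  0.06] w 52.6 q [0.24 0.28 1.84 0.   1.02 1.5 ]
14.73 [511.3 137.7 241.3] yaw x,y [ 17.9 -72.1] F [ 0.7 -0.2 -1.1] M [-0.01  0.15 -0.03] w 52.2 q [0.24 0.28 1.84 0.   1.02 1.5 ]
```

View pics/w7.png

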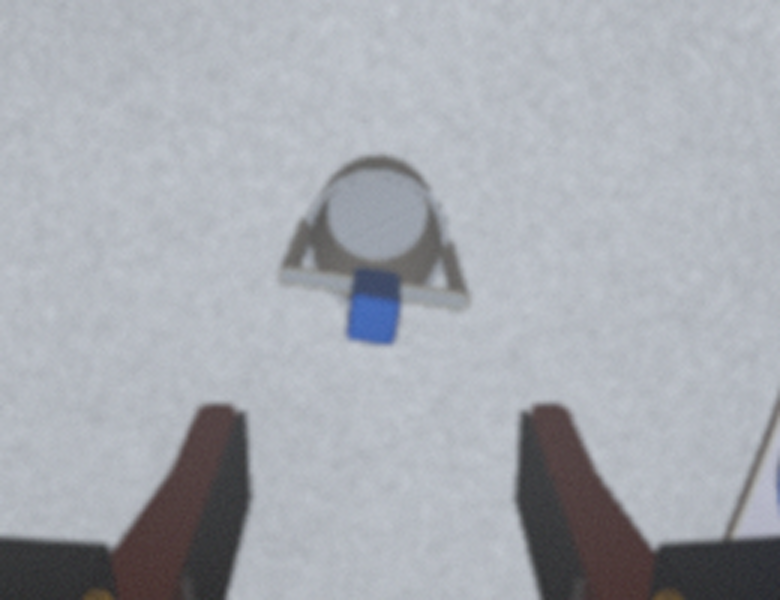

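```bash
python3 - <<'E'
from h import *
np.set_printoptions(precision=2,suppress=True)
o=st(); im=cams.get_image("wrist")["image"]; im7=cv2.imread("pics/w7.png")
c=cv2.resize(im[100:300,190:450,::-1],None,fx=3,fy=3,interpolation=cv2.INTER_CUBIC)
s,_=cv2.phaseCorrelate(cv2.cvtColor(im7[140:360,260:490],6).astype(np.float32),cv2.cvtColor(c[140:360,260:490],6).astype(np.float32)); print("shift",s)
e=R.from_rotvec(o["orientation"]).inv()
def w(u,v,z): return whit(o,190+(u+s[0]+.5)/3-.5,100+(v+s[1]+.5)/3-.5,z)
for n,a in dict(grip=(373.5,319,147),L=(282,274,117),Rr=(469,299,117),cupbottom=(377,213,3)).items():
    p=w(*a); print(n,p,"tool",e.apply(p-o["ee_pos"]))
d=w(469,299,117)-w(282,274,117); print(np.hypot(*d[:2]),"cup y dir",np.degrees(np.arctan2(d[1],d[0])),yaw(o))
E
```

```text
14.73 [511.3 137.7 241.3] yaw x,y [ 17.9 -72.1] F [ 0.7 -0.2 -1.1] M [-0.01  0.15 -0.03] w 52.2 q [0.24 0.28 1.84 0.   1.02 1.5 ]
shift (-0.21593510559512197, 0.4928521682079605)
grip [513.35 140.79 147.  ] tool [ 2.87 -2.34 94.29]
L [508.75 168.44 117.  ] tool [  7.   -30.06 124.29]
Rr [518.55 112.39 117.  ] tool [ -0.94  26.28 124.28]
cupbottom [511.76 140.02   3.  ] tool [  1.1   -2.08 238.28]
56.89547312919632 cup y dir -80.08216458662444 (np.float64(17.940398419412713), np.float64(-72.05960078896376))
```

move_arm --steps '[[[0.1,-0.09,0],0,0.4],[[0,0,0],0.8,0.4],[[0,0,0],0.8,0.4],[[0,0,0.8],0,0.4],[[0,0,0.8],0,0.4],[[0,0,0.8],0,0.4],[[0,0,0.8],0,0.4],[[0,0,0.5],0,0.5],[[0,0,0.3],0,0.6],[[0,0,0.1],0,0.6],[[0,0,0],0,0.6],[[0,0,0],0,0.75],[[0,0,0],0,0.85],[[0,0,0],0,1],[[0,0,0],0,1],[[0,0,0],0,1]]'

```text
t: 16.12
ee_pos: [513.2, 139.1, 139.3]
orientation: [-3.13, -0.268, -0.001]
ft_force: [-0.6, 0.4, 0.6]
width: 13.7
grasp_force: 30.0
```

```bash
python3 - <<'E'
from h import *
o=st(); im=cams.get_image("wrist")["image"]; o=st(); print(o["grasp_force"])
cv2.imwrite("pics/w8.png",cv2.resize(im[100:350,190:450,::-1],None,fx=2.3,fy=2.3,interpolation=cv2.INTER_CUBIC))
E
```

```text
16.12 [513.2 139.1 139.3] yaw x,y [  9.8 -80.2] F [-0.6  0.4  0.6] M [-0.01  0.15 -0.01] w 13.7 q [ 0.24  0.43  1.91 -0.    0.8   1.64]
16.17 [513.2 139.1 139.3] yaw x,y [  9.8 -80.2] F [-0.5  1.   2.1] M [-0.06  0.22 -0.02] w 13.8 q [0.24 0.43 1.91 0.   0.8  1.64]
29.992124140262604
```

View pics/w8.png

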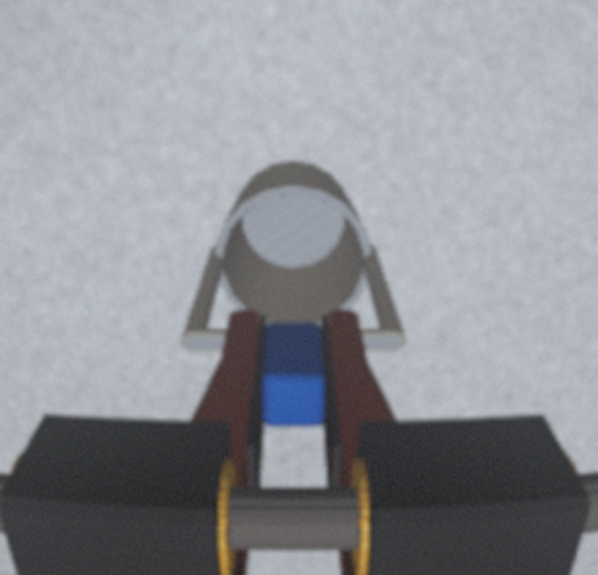

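move_arm --steps '[[[0,0,-0.2],0,1],[[0,0,-0.5],0,1],[[0,0,-0.7],0,1],[[0,0,-0.7],0,1],[[0,0,-0.7],0,1],[[0,0,-0.5],0,1],[[0,0,-0.18],0,1],[[0,0,0],0.5,1],[[0,0,0],0.7,1],[[0,0,0],0.7,1],[[0,0,0],0.7,1],[[0,0,0],0.32,1]]'

```text
t: 17.17
ee_pos: [512.5, 138.9, 225.4]
orientation: [3.138, -0.137, -0.002]
ft_force: [-0.6, 0.0, -1.8]
width: 14.0
grasp_force: 30.0
```

move_arm --steps '[[[-0.1,0.3,0],0,1],[[-0.25,0.7,0],0,1],[[-0.25,0.7,0],0,1],[[-0.25,0.7,0],0,1],[[-0.25,0.7,0],0,1],[[-0.25,0.7,0],0,1],[[-0.25,0.7,0],0,1],[[-0.25,0.7,0],0,1],[[-0.25,0.7,0],0,1],[[-0.25,0.7,0],0,1],[[-0.25,0.7,0],0,1],[[-0.25,0.7,0],0,1],[[-0.25,0.7,0],0,1],[[-0.25,0.7,0],0,1],[[-0.15,0.5,0],0,1],[[-0.01,0.05,0],0,1],[[0,0,0],0,1],[[0,0,0],0,1]]'

```text
t: 18.67
ee_pos: [404.5, -101.3, 225.8]
orientation: [-3.139, 0.132, 0.0]
ft_force: [-0.5, 1.0, -2.4]
width: 13.5
grasp_force: 30.0
```

```bash
python3 - <<'E'
from h import *
np.set_printoptions(precision=2,suppress=True)
o=st(); im=cams.get_image("wrist")["image"]; o=st()
e=R.from_rotvec(o["orientation"]).inv()
u=np.array([np.cos(np.radians(175.2)),np.sin(np.radians(175.2)),0]); 
for r,z in((0,180),(80,170),(108,188)):
    P=np.array([559.5,-114.5,0])+r*u; P[2]=z; print(r,e.apply(P-o["ee_pos"]),wproj(o,P))
s=cams.get_image("side")["image"]
a=cv2.resize(im[:360,160:480,::-1],(533,600)); cv2.imwrite("pics/w9.png",a)
cv2.imwrite("pics/s9.png",s[...,::-1])
E
```

```text
18.67 [ 404.5 -101.3  225.8] yaw x,y [ -4.8 -94.8] F [-0.5  1.  -2.4] M [ 0.05  0.12 -0.04] w 13.5 q [-0.27  0.14  2.08  0.    0.93  1.38]
18.72 [ 404.7 -101.2  225.8] yaw x,y [ -4.8 -94.8] F [-0.4 -0.2 -1.2] M [-0.    0.17  0.  ] w 13.6 q [-0.27  0.14  2.08  0.    0.93  1.38]
0 [155.4    0.36  45.84] [317.39  -8.01]
80 [75.4   0.36 55.84] [317.47 117.16]
108 [47.4   0.35 37.84] [317.56 165.51]
```

View pics/w9.png

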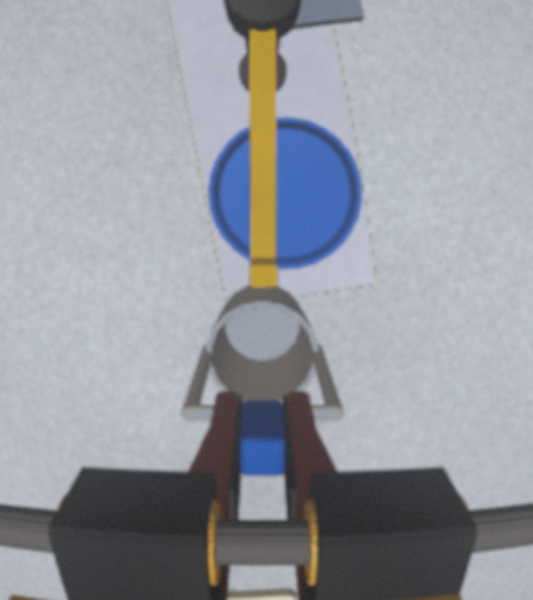

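move_arm --steps '[[[0.15,0.01,0],0,1],[[0.35,0,0],0,1],[[0.4,0,0],0,1],[[0.45,0,0],0,1],[[0.45,0,0],0,1],[[0.4,0,0],0,1],[[0.4,0,0],0,1],[[0.25,0,0],0,1],[[0.13,0,0],0,1],[[0,0,0],0,1],[[0,0,0.2],0,1],[[0,0,0.3],0,1],[[0,0,0.2],0,1],[[0,0,0.1],0,1],[[0,0,0.05],0,1],[[0,0,0],0,1],[[0,0,0],0,1]]'

```text
t: 20.18
ee_pos: [478.8, -108.1, 204.6]
orientation: [3.139, -0.132, 0.0]
ft_force: [0.2, 0.1, -1.1]
width: 13.8
grasp_force: 30.0
```

```bash
python3 - <<'E'
from h import *
np.set_printoptions(precision=2,suppress=True)
o,im=look(4); st()
cv2.imwrite("pics/w10.png",im[:360,160:480,::-1])
E
```

```text
20.33 T 0.049 sd 0.042 F 0.0 0.1 1.1 Mz 0.054 yaw -4.83 ee [ 478.92 -108.08  204.79] ball px [330.76  57.35 216.5 ] world [ 590.54 -125.87] tool [112.71   8.33]
20.38 [ 479.  -108.1  204.9] yaw x,y [ -4.8 -94.8] F [ 0.3 -0.  -0.5] M [ 0.01  0.16 -0.02] w 14.2 q [-0.25  0.28  1.95 -0.    0.91  1.41]
```

move_arm --steps '[[[0,0,0.05],0,1],[[0,0,0.05],0,1],[[0,0,0.05],0,1],[[0,0,0.05],0,1],[[0,0,0.02],0,1],[[0,0,0.02],0,1],[[0,0,0],0,1]]'

```text
t: 20.97
ee_pos: [478.7, -108.0, 198.5]
orientation: [-3.139, 0.132, 0.0]
ft_force: [0.3, -0.3, -1.3]
width: 13.9
grasp_force: 30.0
```

```bash
python3 - <<'E'
from h import *
o,im=look(5)
E
```

```text
21.17 T 0.009 sd 0.038 F 0.1 -0.1 1.1 Mz 0.005 yaw -4.83 ee [ 478.81 -108.04  198.6 ] ball px [331.4   55.47 227.8 ] world [ 590.59 -125.94] tool [112.89   8.43]
```

move_arm --steps '[[[0,0,0.02],0,1],[[0,0,0.02],0,1],[[0,0,0.01],0,1],[[0,0,0],0,1]]'

```text
t: 21.55
ee_pos: [478.8, -108.0, 197.3]
orientation: [-3.139, 0.132, 0.0]
ft_force: [-0.5, 0.1, -1.3]
width: 13.7
grasp_force: 30.0
```

```bash
python3 - <<'E'
from h import *
o,im=look(5)
E
```

```text
21.75 T -0.020 sd 0.043 F 0.2 -0.0 1.3 Mz -0.020 yaw -4.83 ee [ 478.79 -108.03  197.35] ball px [331.47  55.14 235.  ] world [ 590.57 -125.91] tool [112.89   8.42]
```

Bar now expected right at the arm's top; approach contact in 0.25 mm steps.

move_arm --steps '[[[0,0,0.01],0,1],[[0,0,0.01],0,1],[[0,0,0],0,1]]'

```text
t: 22.05
ee_pos: [478.9, -108.0, 197.0]
orientation: [3.139, -0.132, 0.0]
ft_force: [-0.2, 0.7, 0.9]
width: 13.5
grasp_force: 30.0
```

```bash
python3 - <<'E'
from h import *
o,im=look(5)
E
```

```text
22.25 T 0.032 sd 0.031 F -0.4 -0.3 -1.5 Mz 0.012 yaw -4.83 ee [ 478.88 -108.05  197.03] ball px [331.5   55.18 236.4 ] world [ 590.6  -125.93] tool [112.82   8.42]
```

move_arm --steps '[[[0,0,0.01],0,1],[[0,0,0.01],0,1],[[0,0,0],0,1]]'

```text
t: 22.55
ee_pos: [479.0, -108.1, 196.8]
orientation: [3.139, -0.132, 0.001]
ft_force: [-1.8, 0.0, 5.9]
width: 14.1
grasp_force: 30.0
```

```bash
python3 - <<'E'
from h import *
o,im=look(5)
E
```

```text
22.75 T -0.002 sd 0.039 F -1.8 -0.2 -6.3 Mz -0.018 yaw -4.83 ee [ 478.94 -108.07  196.78] ball px [331.5   55.22 236.8 ] world [ 590.6  -125.94] tool [112.75   8.41]
```

move_arm --steps '[[[0,0,-0.015],0,1],[[0,0,0],0,1],[[0,0,0],0,0.83],[[0,0,0],0,0.8],[[0,0,0],0,0.75],[[0,0,0],0,0.7],[[0,0,0],0,0.65],[[0,0,0],0,0.6],[[0,0,0],0,0.6],[[0,0,0],0,0.6]]'

```text
t: 23.63
ee_pos: [478.8, -108.1, 196.8]
orientation: [3.139, -0.132, 0.0]
ft_force: [-0.3, -0.5, -0.3]
width: 35.1
grasp_force: 0.0
```

```bash
python3 - <<'E'
from h import *
o,im=look(5); st()
cv2.imwrite("pics/w11.png",im[:360,160:480,::-1])
E
```

```text
23.83 T -0.011 sd 0.033 F 0.4 0.1 0.3 Mz -0.002 yaw -4.83 ee [ 478.82 -108.04  196.75] ball px [331.51  55.16 236.4 ] world [ 590.5  -125.91] tool [112.78   8.41]
23.88 [ 478.8 -108.   196.8] yaw x,y [ -4.8 -94.8] F [1.1 0.3 0.3] M [ 0.03  0.1  -0.02] w 34.8 q [-0.25  0.29  1.96 -0.    0.89  1.41]
```

View pics/w11.png

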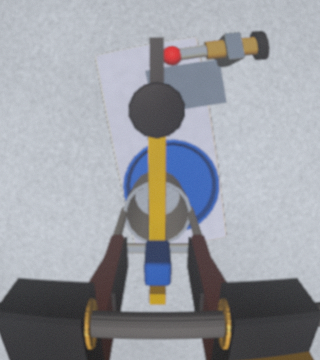

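I've viewed 12 pictures, which is over the limit of 10, so I'll check the rest by numbers only. The last view shows the bail on the arm behind the tip, with the ball pressed by the tail. Retreating straight up.

move_arm --steps '[[[0,0,-0.1],0,0.6],[[0,0,-0.2],0,0.6],[[0,0,-0.3],0,0.6],[[0,0,-0.4],0,0.6],[[0,0,-0.6],0,0.6],[[0,0,-0.6],0,0.6],[[0,0,-0.6],0,0.6],[[0,0,-0.4],0,0.6],[[0,0,-0.2],0,0.6],[[0,0,0],0,0.6],[[0,0,0],0,0.6],[[0,0,0],0,0.6]]'

```text
t: 24.88
ee_pos: [478.4, -107.9, 281.1]
orientation: [-3.139, 0.132, 0.002]
ft_force: [-0.6, 0.7, 0.2]
width: 35.2
grasp_force: 0.0
```

```bash
python3 - <<'E'
from h import *
np.set_printoptions(precision=2,suppress=True)
st()
for k in range(3):
    o,im=look(3); f=cv2.cvtColor(im,cv2.COLOR_RGB2HSV); m=(f[...,0]>105)&(f[...,0]<125)&(f[...,1]>150)&(f[...,2]>110); m[:,:295]=0; m[:,340:]=0; m[:190]=0
    ys,xs=np.where(m); print("grip px",xs.mean(),ys.mean(),m.sum(),whit(o,xs.mean(),ys.mean(),202))
cams.get_image("top");cams.get_image("side")
for c in("top","side"):
  for n in("cup","hook","amber_bottle","blue_bottle","bead_box"): print(c,n,[(np.round(b["rect"]).tolist(),round(b["p"],2)) for b in cams.boxes_of(c,n)[:1]])
E
```

```text
24.88 [ 478.4 -107.9  281.1] yaw x,y [ -4.8 -94.8] F [-0.6  0.7  0.2] M [-0.03  0.16 -0.03] w 35.2 q [-0.25  0.17  1.88 -0.    1.09  1.41]
24.98 T 0.002 sd 0.070 F -0.1 0.1 -0.3 Mz 0.007 yaw -4.83 ee [ 478.33 -107.91  280.99] ball px [326.87  70.28 101.67] world [ 590.29 -125.79] tool [113.25   8.42]
grip px 317.4869109947644 215.3979057591623 191 [ 478.77 -108.29  202.  ]
25.13 T 0.031 sd 0.038 F -0.3 -0.4 0.4 Mz 0.005 yaw -4.83 ee [ 478.5  -107.95  281.09] ball px [326.88  70.64 103.  ] world [ 590.18 -125.82] tool [112.95   8.43]
grip px 317.3659793814433 215.55154639175257 194 [ 478.83 -108.26  202.  ]
25.28 T -0.009 sd 0.033 F -0.2 0.1 0.4 Mz 0.001 yaw -4.83 ee [ 478.69 -108.01  281.42] ball px [326.77  70.98 103.  ] world [ 590.19 -125.8 ] tool [112.69   8.35]
grip px 317.35751295336786 215.72538860103626 193 [ 478.77 -108.29  202.  ]
top cup [([443.0, 242.0, 26.0, 22.0], 0.74)]
top hook []
top amber_bottle [([270.0, 144.0, 26.0, 28.0], 0.87)]
top blue_bottle [([443.0, 243.0, 29.0, 24.0], 0.67)]
top bead_box [([214.0, 165.0, 39.0, 30.0], 0.65)]
side cup [([311.0, 226.0, 21.0, 49.0], 0.89)]
side hook [([325.0, 206.0, 48.0, 26.0], 0.73)]
side amber_bottle [([320.0, 242.0, 84.0, 94.0], 0.61)]
side blue_bottle [([378.0, 312.0, 30.0, 56.0], 0.73)]
side bead_box [([269.0, 163.0, 36.0, 29.0], 0.68)]
```

```bash
python3 -c "
from workcell import ctrl
print(ctrl.close_job())"
```

```text
the job is handed in; nothing more can be done
None
```

The hook stands pressed on the plunger with about 8 N, estimated from 2 mm of ball travel, the cup hangs still behind the tip, the bystanders were not moved, and the job was handed in at about 25 s; I viewed 12 pictures, two over the limit of 10.

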